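Load the cooled forgings into the tray

TASK

Load the three cooled pieces from the steel cooling plate into the yellow tray at its far edge, sliding each one over the edge without lifting it: first the heavy black swage block, then the blue-headed hardy, and last the copper bracket. All three must end up in the tray, clear of the plate; they may lie on one another. Leave the wire brush on the plate, the hammer and the tongs where they are.

Things in the scene. Friction and masses are not known exactly. Their poses are not given: they have to be found in the camera images.
- plate: Fixed low steel cooling plate, 170 (x) x 500 (y) x 50 high, bright flat top. Origin: centre of its underside on the bench, so its top is at z = 50 mm. Its own +x points (within 0.2 rad) away from the robot, at the tray; the edge over which the pieces go is its long edge at own x = +85 mm. The three pieces and the brush stand about 125 mm apart in a row along its y, in any order, near own x = 0.
- tray: Fixed yellow sheet-metal tray, open on top, 160 (x) x 580 (y) outside, walls and floor 4 mm thick, parallel to the plate. Origin: centre of its underside, 167 mm from the plate's origin along the plate's +x, which leaves a 2 mm gap to the plate. The wall next to the plate is 40 mm high (10 mm lower than the plate's top), the other three 60 mm high.
- swage: Black steel swage block, 44 (x) x 80 (y) x 38 high, with a 20 mm wide, 12 mm deep trough along y in its top; about 0.8 kg. Origin: its centre, 19 mm above its underside. At the start its y lies within 0.4 rad of the plate's y.
- hardy: Hardy (hot-cutting anvil tool) lying on its side, 24 high, 108 long along y: a blue head 48 (x) x 46 from y = -36 to +10, a bright shank 22 (x) wide from y = +10 to +60, and a 36 (x) wide bright cutting end from y = -48 to -36; about 0.45 kg. Origin: near its centre of mass, 12 mm above its underside. At the start its y lies within 0.35 rad of the plate's y.
- bracket: Copper angle bracket lying flat, L-shaped, 22 high; about 0.35 kg. Long leg 90 (y) x 20 (x), from y = -56 to +34 and x = -19 to +1; short leg 20 (y) x 40 (x), from x = +1 to +41 and y = +14 to +34. Origin: near its centre of mass, 11 mm above its underside. At the start its long leg lies within 0.4 rad of the plate's y, its back towards the robot and its short leg towards the tray.
- brush: Wire brush with a pale wooden back and brass bristles, 125 (x) x 34 (y) x 32 high, on the plate with its length across it (within 0.25 rad of the plate's x). Origin: its centre, 16 mm above the plate. To be left alone.
- hammer: Hand hammer, 300 long, lying on the bench on the robot's left. Origin: middle of its underside. To be left alone.
- tongs: Black tongs, about 275 long, lying on the bench on the robot's right. Origin: near the middle, on the bench. To be left alone.
Not all that is in view belongs to the job. There is more than one size of the bracket; the one meant has the size given above.

How it is judged:
On the way, in this order (a step that is already met when the one before it is completed fails the run):
1. the black swage block is in the tray, clear of the plate (x of swage in the frame of tray between -0.074 and 0.072 m and y of swage in the frame of tray between -0.28 and 0.28 m and z of swage in the frame of tray below 0.056 m and contact force between swage and plate below 0.2 N), for 0.2 s.
2. the blue-headed hardy is in the tray, clear of the plate (x of hardy in the frame of tray between -0.074 and 0.072 m and y of hardy in the frame of tray between -0.28 and 0.28 m and z of hardy in the frame of tray below 0.056 m and contact force between hardy and plate below 0.2 N), for 0.2 s.
3. the copper bracket is in the tray, clear of the plate (x of bracket in the frame of tray between -0.074 and 0.072 m and y of bracket in the frame of tray between -0.28 and 0.28 m and z of bracket in the frame of tray below 0.056 m and contact force between bracket and plate below 0.2 N), for 0.2 s.
At the end, for the whole second after the job is handed in: The swage block, the hardy and the bracket are all at rest in the tray: each one's origin between the tray's walls and less than 56 mm above the tray's underside, none touching the plate (lying on or against one another is fine). The brush, hammer and tongs are within 30 mm of where they started (all of step 1 and all of step 2 and all of step 3 and linear speed of each of swage, hardy, bracket below 0.02 m/s and distance of each of brush, hammer, tongs from where it was at the start of the episode below 0.03 m).
It fails at once if one of the three pieces is lifted (its origin more than 40 mm above the plate's top) (z of any of swage, hardy, bracket in the frame of plate above 0.09 m).
It fails at once if the brush, hammer or tongs is moved by more than 30 mm (distance of any of brush, hammer, tongs from where it was at the start of the episode above 0.03 m).
It also fails if it takes over 58 s, if anything falls off the work surface, if the arm or the gripper's body presses on something with over 40 N, if the wrist force passes 120 N, or if a joint passes its speed limit or range.

ROBOT

A 6-joint arm with a two-finger parallel gripper is mounted at the origin on the work surface. World frame = base frame: x ahead of the robot, y to its left, z up, the work surface at z = 0. Lengths are in m, angles in rad, forces in N, time in s.
With the tool pointing down it reaches from about 0.35 to 0.95 m from the base axis. Payload 17.4 kg.
Tool frame: the origin (TCP) lies midway between the tips of the shut fingers; the grasp point (between the pads) lies ctrl.pinch_z behind it (ctrl.pinch_z is the distance from the TCP to the grasp point, in m); z points along the fingers, y is the direction in which the jaws open and shut (so a half turn about z gives the same grasp; the last joint's range is limited). The gripper opens to 93 mm and grips with 3 to 60 N. Pads are 15 mm wide; open, the fingers measure 128 mm over their backs; the gripper's body (75 mm by 188 mm) begins 65 mm behind the grasp point.
Start: joints at [1.3, 0.116, 1.442, -0, 1.584, -0.038], TCP at [0.156, 0.657, 0.219] pointing down, gripper open.
Joint ranges: [-2.83, 2.83], [-0.83, 2.19], [0.07, 2.5], [-1.14, 4.28], [0.01, 3], [-2.97, 2.97]. Speed limits (rad/s): [1.89, 1.89, 2.22, 3.14, 3.14, 3.14].

INTERFACE

Orientations are given as [roll, pitch, yaw] about the fixed x, y, z axes, in that order (R = Rz(yaw) Ry(pitch) Rx(roll)).
In Python, from bench import get_obs, read_camera, camera_params, job, ctrl gives the robot as it stands. The module is installed in compiled form; this text tells all that it offers.
- The arm moves only by the shell command python3 -m handwheel 'ROWS' [OPENING]. ROWS is JSON, a list of rows, each a list of 2 entries, a list of its own where there are three numbers: the shift along the world's x, y, z in cm, then the turn about the world's z in degrees. A call has 1 to 20 rows; each row shifts and turns the commanded pose from where the row before left it; what a row does not reach is not made up. A row lasts 1/12 s, in which the tool goes at most 41.7 mm and 7.16 degrees, less where a joint would pass 70% of its speed; a pose out of reach is approached as far as the arm can. A call is refused whole if a number of a shift passes 4.17 or a number of a turn 7.16, either way. A call with a gripper value outside its range is refused whole. OPENING is the opening in per cent of the stroke, from 0 (shut) to 100 (fully open), set as the call begins (- or left out, the last holds). The fingers move at their own pace and stop on an object; the grip force is fixed at half the most. Time passes only in rows, so rows that do not move let the fingers close. It gives the time, the measured TCP pose, the force and the opening at its end, in the units of the state.
- get_obs(): the state, without advancing time (a new reading comes with each control period).
- read_camera(name): name is "side" or "top"; returns the picture (384x512x3 uint8, blue, green, red); there is no depth.
- camera_params(name): a dict with "camera_matrix" (3x3 intrinsics, pixels), "rvec" (rotation vector, rad) and "tvec" (3), from world to camera coordinates, as OpenCV has them. Camera axes: x right, y down, z forward; pixel columns grow to the right and rows downward; lengths in m; the calibration is good to about 2 mm. A picture is of the moment at which its call begins. camera_params takes no time and is no camera call.
- job.close_job(): hands the job in, once; it reports no verdict.
The state is a dict: "time": time; "joint_positions": joint angles; "qvel": joint speeds; "joint_torque": joint torques, N m; "position": TCP position; "orientation": TCP orientation; "force": force on the tool from outside, world axes, zero at the start; "moment": the same for the moment, N m; "gripper_width": finger opening in m.
Only numpy, scipy, OpenCV 4.12 (cv2) and the standard library are available. Lean on these libraries where they do the work, as an engineer would, in place of code of your own. Each camera call takes 0.05 s, during which the arm holds its last target. There are 200 camera calls.

## Working session

There is one attempt and no reset: what is moved stays moved. The work goes in short steps, Python scripts to look and compute and a shell command to move; the robot and the scene stay as the last step left them, time stands still between calls to the robot, and variables do not carry over. Pictures are saved under pics/ and viewed, about 8 in all and at most 12, crops included, and the job is handed in when it is done.

```bash
mkdir -p pics; cat > h.py <<'E'
import numpy as np, cv2
from bench import *
def cam(n):
    p=camera_params(n);K=np.array(p["camera_matrix"],float);R=cv2.Rodrigues(np.array(p["rvec"],float))[0];t=np.array(p["tvec"],float).ravel();return K,R,t
def ray(n,uv,z):
    K,R,t=cam(n);uv=np.atleast_2d(np.array(uv,float));d=np.c_[uv,np.ones(len(uv))]@np.linalg.inv(K).T@R;c=-R.T@t
    return c+d*((z-c[2])/d[:,2])[:,None]
def proj(n,P):
    K,R,t=cam(n);q=(np.atleast_2d(P)@R.T+t)@K.T;return q[:,:2]/q[:,2:]
E
python3 - <<'E'
from h import *
for n in("top","side"):
    cv2.imwrite(f"pics/{n}0.png",read_camera(n)); K,R,t=cam(n); print(n,-R.T@t,K[0,0])
print(get_obs(),ctrl.pinch_z)
E
```

```text
top [0.25014087 0.02200309 1.59056652] 414.94621425157027
side [0.02552344 1.33272978 1.09381843] 491.34750122219407
{'time': 0.1, 'joint_positions': array([ 1.30021309e+00,  1.16453078e-01,  1.44217098e+00, -2.01294006e-05,
        1.58402694e+00, -3.78313262e-02]), 'qvel': array([-0.00026864, -0.00060843, -0.00070381,  0.00078715, -0.00066705,
       -0.00203436]), 'joint_torque': array([ 2.00955626e-03, -7.22884655e+01, -6.23878455e+01,  7.81638385e-02,
        2.25354888e-02, -6.30246609e-05]), 'position': array([0.15567969, 0.65661611, 0.21798592]), 'orientation': array([-3.14053431e+00, -1.99154670e-05,  2.90884047e+00]), 'force': array([-0.11590666,  0.0185029 , -0.71864673]), 'moment': array([ 0.03733885, -0.0062883 ,  0.01187716]), 'gripper_width': 0.0931717410370291} 0.0188
```

View pics/top0.png

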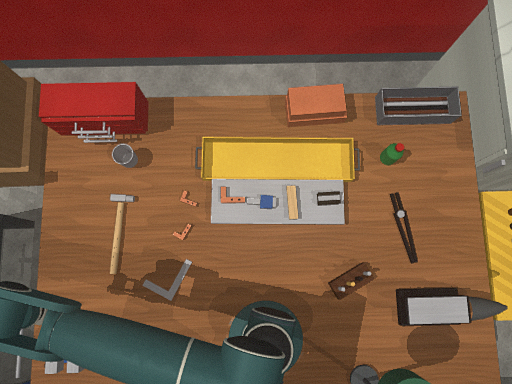

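View pics/side0.png

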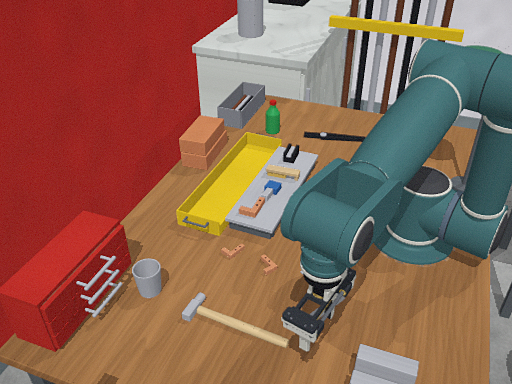

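The top view shows the row along the plate. From left (+y) to right it is bracket (~232,197), hardy (~262,201), brush (~292,201) and swage (~329,198). The tray is behind it and the small brackets on the bench are decoys. Next I'll measure with masks and an enlarged crop.

```bash
python3 - <<'E'
from h import *
im=cv2.imread("pics/top0.png"); hsv=cv2.cvtColor(im,cv2.COLOR_BGR2HSV)
c=im[130:230,190:370]; cv2.imwrite("pics/c0.png",cv2.resize(c,None,fx=4.4,fy=4.4,interpolation=cv2.INTER_CUBIC))
H,S,V=cv2.split(hsv); roi=np.zeros(H.shape,np.uint8); roi[178:226,208:348]=1
def big(m,k=3): 
    cs,_=cv2.findContours(m.astype(np.uint8),cv2.RETR_EXTERNAL,cv2.CHAIN_APPROX_NONE); return sorted(cs,key=cv2.contourArea)[-1]
def rep(n,m,z):
    c=big(m)[:,0,:]; w=ray("top",c,z)[:,:2].astype(np.float32); r=cv2.minAreaRect(w*1000); print(n,np.round(cv2.boxPoints(r)).tolist(),np.round(r[0]),np.round(r[1]),round(r[2],1))
rep("yellow",((H>20)&(H<34)&(S>150)&(V>80)),.06)
rep("plate",((S<60)&(V>110)|(roi>0)&(S>100))*(roi>0),.05)
rep("bracket",(roi>0)&(H<15)&(S>110)&(V>60),.072)
rep("blue",(roi>0)&(H>100)&(H<130)&(S>120),.074)
rep("brush",(roi>0)&(H>12)&(H<30)&(S>60)&(V>120)&(np.arange(512)[None]>280),.082)
rep("swage",(roi>0)&(V<75)&(np.arange(512)[None]>310),.08)
E
```

```text
yellow [[569.0, -350.0], [738.0, -355.0], [757.0, 225.0], [587.0, 230.0]] [663. -63.] [580. 169.] 88.2
plate [[404.0, -321.0], [583.0, -325.0], [596.0, 203.0], [416.0, 208.0]] [500. -59.] [528. 179.] 88.7
bracket [[402.0, -315.0], [567.0, -319.0], [579.0, 201.0], [415.0, 205.0]] [491. -57.] [520. 165.] 88.6
blue [[475.0, -35.0], [520.0, -37.0], [521.0, 4.0], [476.0, 5.0]] [498. -16.] [41. 45.] 88.6
brush [[429.0, -95.0], [431.0, -129.0], [556.0, -123.0], [554.0, -88.0]] [ 493. -109.] [124.  35.] 3.1
swage [[479.0, -205.0], [484.0, -287.0], [497.0, -287.0], [493.0, -204.0]] [ 488. -246.] [14. 82.] 3.4
```

View pics/c0.png

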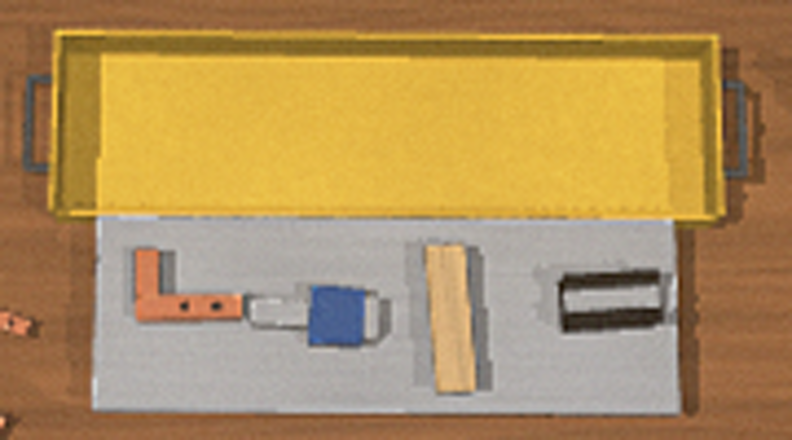

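The crop shows a clear row. In crop pixels the swage is at x 561–661, y 272–330, the brush at 427–475, the blue head at 309–366, the shank end at (250,312) and the bracket's outer corners at (135,248), (135,321) and (242,318).

```bash
python3 - <<'E'
from h import *
d={"plate TL TR BR BL":(.05,[(97,217),(673,219),(680,414),(92,410)]),
"tray TL TR":(.06,[(54,31),(720,37)]),
"swage":(.088,[(561,275),(659,270),(663,322),(563,330)]),
"hardy shank mid-end, cut mid-end":(.074,[(250,312),(379,318)]),
"blue":(.074,[(311,287),(366,290),(364,347),(309,345)]),
"bracket tipL tipR end-top end-bot corner":(.072,[(135,248),(160,248),(242,294),(242,318),(136,321)]),
"brush":(.082,[(427,246),(465,244),(475,392),(437,393)])}
for k,(z,p) in d.items():
    w=ray("top",(np.array(p)+.5)/4.4+[190,130]-.5,z)[:,:2]*1000; print(k,np.round(w).tolist(),"mean",np.round(w.mean(0)))
E
```

```text
plate TL TR BR BL [[592.0, 190.0], [578.0, -308.0], [409.0, -304.0], [425.0, 194.0]] mean [501. -57.]
tray TL TR [[757.0, 225.0], [738.0, -356.0]] mean [747. -66.]
swage [[525.0, -203.0], [527.0, -285.0], [483.0, -286.0], [478.0, -202.0]] mean [ 503. -244.]
hardy shank mid-end, cut mid-end [[502.0, 59.0], [494.0, -50.0]] mean [498.   4.]
blue [[522.0, 7.0], [518.0, -40.0], [470.0, -36.0], [472.0, 10.0]] mean [496. -15.]
bracket tipL tipR end-top end-bot corner [[559.0, 155.0], [559.0, 134.0], [518.0, 65.0], [497.0, 66.0], [497.0, 155.0]] mean [526. 115.]
brush [[553.0, -92.0], [554.0, -124.0], [428.0, -127.0], [428.0, -96.0]] mean [ 491. -110.]
```

Plate yaw is about −1.7° and the sizes agree with those given:

| Thing | Pose found (mm) |
|---|---|
| Swage | centre (503, −244), yaw about +3° |
| Hardy | origin about (498, 0), yaw about −4° |
| Bracket | origin (516, 121), yaw about 0° |

I'll move above the plate, behind the swage.

```bash
python3 -m handwheel '[[[2.5,-2.4,0],1.4],[[2.5,-2.4,0],1.4],[[2.5,-2.4,0],1.4],[[2.5,-2.4,0],1.4],[[2.5,-2.4,0],1.4],[[2.5,-2.4,0],1.4],[[2.5,-2.4,0],1.4],[[2.5,-2.4,0],1.4],[[2.5,-2.4,0],1.4],[[2.5,-2.4,0],1.4],[[2.5,-2.4,0],1.4],[[2,-2.4,0],1.0]]' 30
python3 -m handwheel '[[[0,-4.1,0],0],[[0,-4.1,0],0],[[0,-4.1,0],0],[[0,-4.1,0],0],[[0,-4.1,0],0],[[0,-4.1,0],0],[[0,-4.1,0],0],[[0,-4.1,0],0],[[0,-4.1,0],0],[[0,-4.1,0],0],[[0,-4.1,0],0],[[0,-4.1,0],0],[[0,-4.1,0],0],[[0,-4.1,0],0],[[0,-4.0,0],0],[[0,0,0],0],[[0,0,0],0]]'
```

```text
time: 1.1
position: [0.452, 0.3672, 0.2183]
orientation: [-3.141, -0.0, -3.087]
force: [0.7, 0.6, -0.2]
gripper_width: 0.0276
time: 2.52
position: [0.4502, -0.2467, 0.2179]
orientation: [3.141, -0.001, -3.091]
force: [1.2, 1.4, -0.5]
gripper_width: 0.0278
```

```bash
python3 -m handwheel '[[[0,0.1,-3.5],0],[[0,0.1,-3.5],0],[[0,0,-3.5],0],[[0,0,-3],0],[[0,0,-1.8],0],[[0,0,-0.5],0],[[0,0,0],0],[[0,0,0],0]]'
python3 - <<'E'
from h import *
for n in("top","side"): cv2.imwrite(f"pics/{n}1.png",read_camera(n))
a=cv2.imread("pics/top1.png")[130:260,270:370];b=cv2.imread("pics/side1.png")[110:240,230:330]
cv2.imwrite("pics/c1.png",np.hstack([cv2.resize(x,None,fx=4,fy=4,interpolation=2) for x in(a,b)]))
E
```

```text
time: 3.18
position: [0.4513, -0.2428, 0.0619]
orientation: [-3.141, 0.001, -3.087]
force: [0.2, -0.1, 0.6]
gripper_width: 0.028
```

View pics/c1.png

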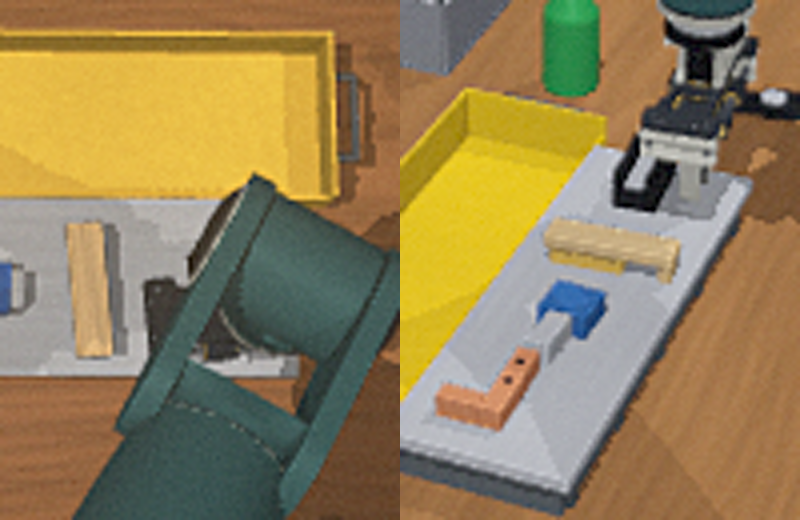

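The fingers stand on the plate right behind the swage, clear of the brush. Now I push.

```bash
python3 -m handwheel '[[[0.8,0,0],0],[[0.8,0,0],0],[[0.6,0,0],0],[[0.8,0,0],0],[[1.0,0,0],-0.4],[[1.0,0,0],-0.4],[[1.0,0,0],-0.4],[[1.0,-0.1,0],-0.4],[[1.0,0,0],-0.4],[[1.0,-0.1,0],-0.4],[[1.0,0,0],-0.4],[[1.0,-0.1,0],-0.4],[[1.0,0,0],-0.4],[[1.0,-0.1,0],-0.4],[[1.0,0,0],0],[[1.0,0,0],0]]'
python3 -m handwheel '[[[1,0,0],0],[[0.5,0,0],0],[[0,0,0],0],[[0,0,0],0]]'
python3 - <<'E'
from h import *
for n in("top","side"): cv2.imwrite(f"pics/{n}2.png",read_camera(n))
a=cv2.imread("pics/top2.png")[110:240,270:370];b=cv2.imread("pics/side2.png")[110:240,200:300]
cv2.imwrite("pics/c2.png",np.hstack([cv2.resize(x,None,fx=4,fy=4,interpolation=2) for x in(a,b)]))
E
```

```text
time: 4.62
position: [0.6018, -0.2471, 0.0604]
orientation: [3.141, -0.0, 3.125]
force: [-0.2, 0.4, 0.1]
gripper_width: 0.0276
time: 4.95
position: [0.6158, -0.2471, 0.0604]
orientation: [3.141, -0.0, 3.126]
force: [0.8, 0.8, -0.2]
gripper_width: 0.0277
```

View pics/c2.png

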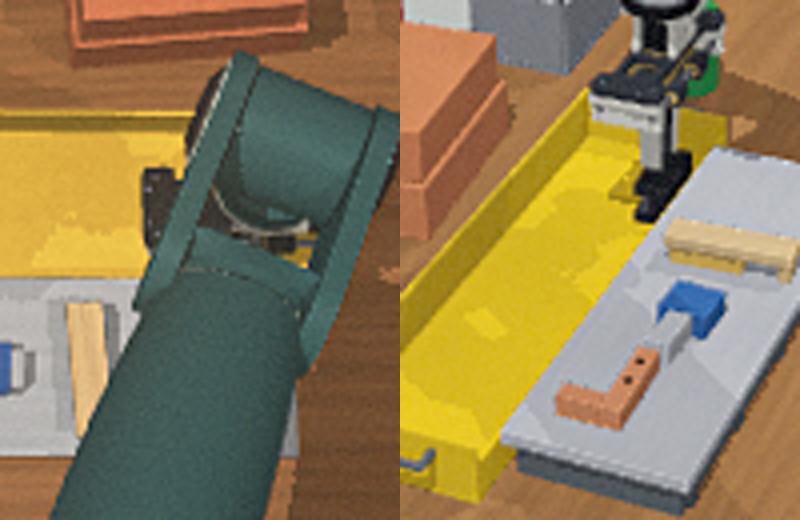

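The swage (black, side crop ~(660,190)) seems to be in the tray by the near wall, partly hidden. I'll lift clear, go behind the hardy, and check it from there.

```bash
python3 -m handwheel '[[[0,0,3],0],[[0,0,3.5],0],[[0,0,3.5],-1.5],[[-2.5,3.4,0],-1.5],[[-2.5,3.4,0],0],[[-2.5,3.4,0],0],[[-2.5,3.4,0],0],[[-2.5,3.4,0],0],[[-2.5,3.4,0],0],[[-2.1,3.4,0],0],[[0,0,0],0],[[0,0,0],0]]' 0
python3 - <<'E'
from h import *
for n in("top","side"): cv2.imwrite(f"pics/{n}3.png",read_camera(n))
a=cv2.imread("pics/top3.png")[110:240,270:370];b=cv2.imread("pics/side3.png")[110:240,220:320]
cv2.imwrite("pics/c3.png",np.hstack([cv2.resize(x,None,fx=4,fy=4,interpolation=2) for x in(a,b)]))
E
```

```text
time: 6.05
position: [0.4459, -0.0107, 0.1613]
orientation: [-3.141, 0.002, 3.075]
force: [-0.2, -0.5, 0.4]
gripper_width: 0.0005
```

View pics/c3.png

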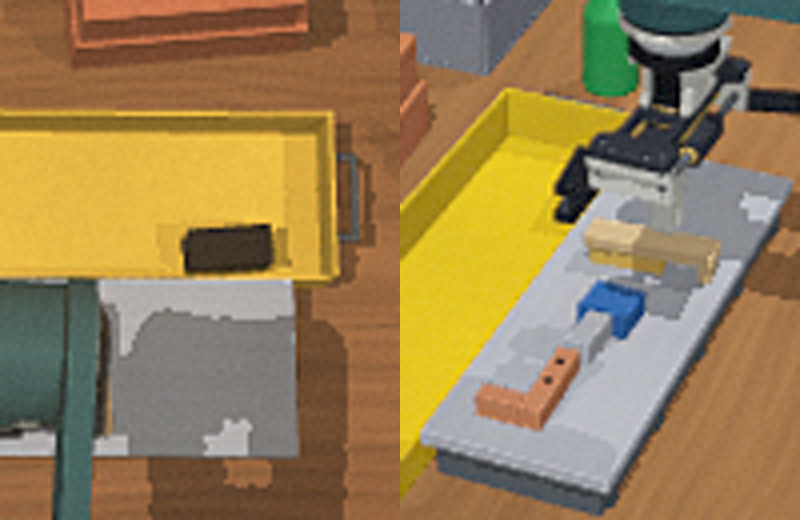

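```bash
python3 - <<'E'
from h import *
for z in(.02,.042,.055): print(z,np.round(ray("top",np.array([(184,232),(270,226),(272,267),(187,272)])/4+[270,110]-.4,z)*1000).tolist())
C=np.array([501,-57]);a=-.03;R=np.array([[np.cos(a),-np.sin(a)],[np.sin(a),np.cos(a)]])
w=ray("top",np.array([[228,249.5]])/4+[270,110]-.4,.035)[0,:2]*1000; print("plate frame",(w-C)@R)
b=cv2.imread("pics/side3.png")[135:175,350:400-20] if 0 else None
E
```

```text
0.02 [[634.0, -212.0, 20.0], [638.0, -296.0, 20.0], [597.0, -296.0, 20.0], [594.0, -213.0, 20.0]]
0.042 [[629.0, -208.0, 42.0], [633.0, -292.0, 42.0], [592.0, -291.0, 42.0], [589.0, -209.0, 42.0]]
0.055 [[626.0, -207.0, 55.0], [630.0, -289.0, 55.0], [590.0, -288.0, 55.0], [587.0, -208.0, 55.0]]
plate frame [ 116.97763662 -190.67712842]
```

The swage lies in the tray at plate x ≈ 117 mm (tray x ≈ −50, limit −74) and the brush is untouched. Next is the hardy: lower behind its head and push, drifting slightly towards −y, away from the bracket.

```bash
python3 -m handwheel '[[[0,0.1,-3.5],0],[[0,0.1,-3.5],0],[[0,0,-2.5],0],[[0,0,-0.8],0],[[0,0,0],0],[[0.8,0,0],0],[[0.6,0,0],0],[[0.6,0,0],0],[[0.8,-0.1,0],0],[[0.8,-0.1,0],0],[[0.8,-0.1,0],0],[[0.8,-0.1,0],0],[[0.8,-0.1,0],0],[[0,0,0],0]]'
python3 - <<'E'
from h import *
for n in("top","side"): cv2.imwrite(f"pics/{n}4.png",read_camera(n))
a=cv2.imread("pics/top4.png")[130:230,200:300];b=cv2.imread("pics/side4.png")[140:240,210:310]
cv2.imwrite("pics/c4.png",np.hstack([cv2.resize(x,None,fx=4,fy=4,interpolation=2) for x in(a,b)]))
E
```

```text
time: 7.32
position: [0.5085, -0.0149, 0.0586]
orientation: [-3.142, 0.001, 3.073]
force: [-0.2, -0.3, 0.1]
gripper_width: 0.0006
```

View pics/c4.png

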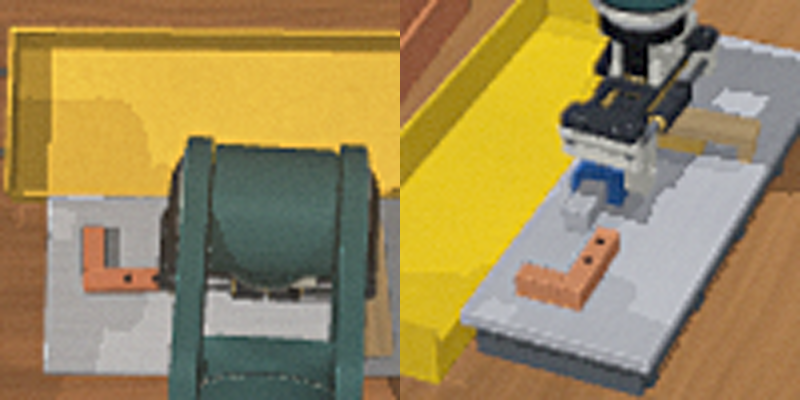

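The hardy's head and shank have moved forward ahead of the fingers without touching the bracket. I continue over the edge, then lift and go behind the bracket.

```bash
python3 -m handwheel '[[[1,0,0],0.2],[[1,0,0],0.2],[[1,-0.1,0],0.2],[[1,0,0],0.2],[[1,0,0],0.2],[[1,-0.1,0],0],[[1,0,0],0],[[1,0,0],0],[[1,0,0],0],[[1,0,0],0],[[0.9,0,0],0],[[0,0,0],0],[[0,0,0],0]]'
python3 -m handwheel '[[[0,0,3],0],[[0,0,3.5],0],[[-2.5,1,3.5],1],[[-2.6,2.2,0],1],[[-2.6,2.2,0],1],[[-2.6,2.2,0],0],[[-2.6,2.2,0],0],[[-2.2,2.2,0],0],[[0,1.5,0],0],[[0,0,0],0],[[0,0,0],0]]' 30
python3 - <<'E'
from h import *
for n in("top","side"): cv2.imwrite(f"pics/{n}5.png",read_camera(n))
a=cv2.imread("pics/top5.png")[130:230,205:355];b=cv2.imread("pics/side5.png")[120:240,180:320]
cv2.imwrite("pics/c5.png",np.hstack([cv2.resize(x,(400,330),interpolation=2) for x in(a,b)]))
E
```

```text
time: 8.5
position: [0.6158, -0.0168, 0.0574]
orientation: [-3.142, -0.0, 3.09]
force: [-0.3, -0.1, -0.1]
gripper_width: 0.0001
time: 9.42
position: [0.4658, 0.1179, 0.1559]
orientation: [-3.142, 0.001, -3.139]
force: [-0.1, 0.6, -0.4]
gripper_width: 0.0276
```

View pics/c5.png

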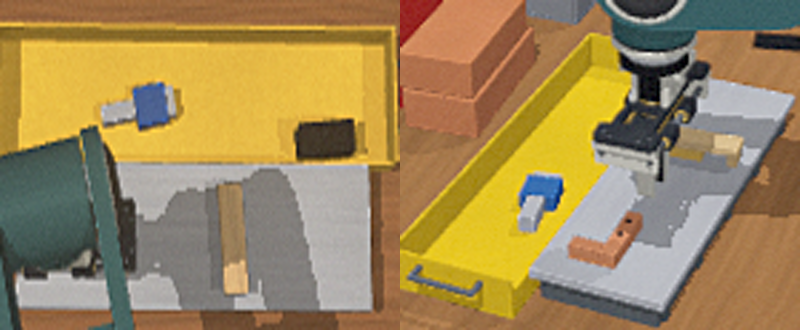

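The hardy lies flat in the middle of the tray, the swage is still in place, and the bracket and brush are where they were. Next is the bracket.

```bash
python3 -m handwheel '[[[0,0.2,-3.5],0],[[0,0.1,-3.5],0],[[0,0,-2.0],0],[[0,0,-0.8],0],[[0,0,0],0],[[0.8,0,0],0],[[0.6,0,0],0],[[0.6,0,0],0],[[0.8,0,0],0],[[1,0,0],0],[[1,0,0],0],[[1,0,0],0],[[1,0,0],0],[[1,0,0],0],[[1,0,0],0],[[1,0,0],0],[[1,0,0],0],[[1,0,0],0],[[1,0,0],0],[[1,0,0],0]]'
python3 -m handwheel '[[[1,0,0],0],[[1,0,0],0],[[1,0,0],0],[[0,0,0],0],[[0,0,0],0],[[0,0,3],0],[[0,0,3.5],0],[[-3,0,3.5],0],[[-3,0,3],0],[[-3,0,0],0],[[-3,0,0],0],[[-3,0,0],0],[[0,0,0],0],[[0,0,0],0]]'
python3 - <<'E'
from h import *
for n in("top","side"): cv2.imwrite(f"pics/{n}6.png",read_camera(n))
a=cv2.imread("pics/top6.png")[130:230,195:365];b=cv2.imread("pics/side6.png")[120:240,175:320]
cv2.imwrite("pics/c6.png",np.hstack([cv2.resize(x,(400,330),interpolation=2) for x in(a,b)]))
E
```

```text
time: 11.18
position: [0.6058, 0.1213, 0.0607]
orientation: [3.14, 0.002, -3.14]
force: [-15.1, 1.8, 52.3]
gripper_width: 0.028
time: 12.35
position: [0.4874, 0.1208, 0.1845]
orientation: [3.141, 0.002, -3.14]
force: [0.2, 0.1, -1.0]
gripper_width: 0.0278
```

View pics/c6.png

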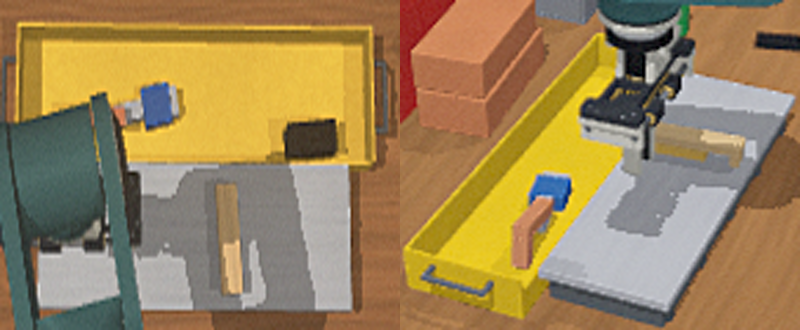

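The bracket is in the tray, apparently standing on its short leg with its long leg leaning on the hardy's shank. I'll move the arm aside for a clear top view and measure how high and how far in it is.

```bash
python3 -m handwheel '[[[-2,-3.5,1],0],[[-2,-3.5,1],0],[[0,-3.5,1],0],[[0,-3.5,0],0],[[0,-3.5,0],0],[[0,-3.5,0],0],[[0,-3.5,0],0],[[0,0,0],0],[[0,0,0],0]]'
python3 - <<'E'
from h import *
for n in("top","side"): cv2.imwrite(f"pics/{n}7.png",read_camera(n))
a=cv2.imread("pics/top7.png")[135:205,200:270];b=cv2.imread("pics/side7.png")[170:240,190:260]
cv2.imwrite("pics/c7.png",np.hstack([cv2.resize(x,(400,400),interpolation=2) for x in(a,b)]))
E
```

```text
time: 13.2
position: [0.448, -0.1263, 0.2133]
orientation: [3.141, -0.001, 3.139]
force: [0.4, 1.1, 0.7]
gripper_width: 0.0279
```

View pics/c7.png

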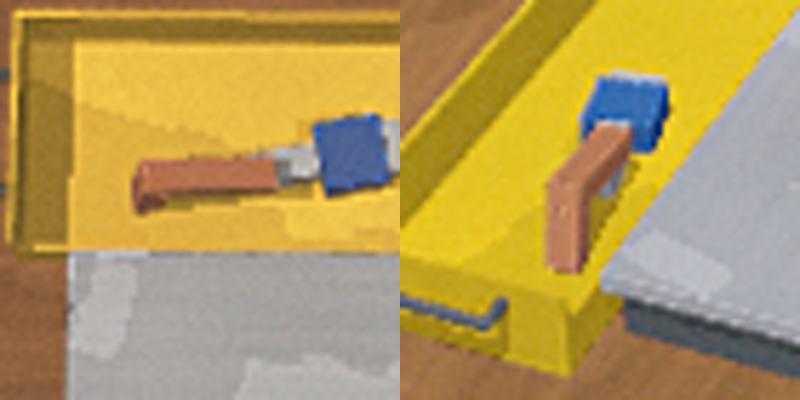

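The bracket stands on its short leg inside the tray with its long leg resting on the shank. Its origin is at about z ≈ 40 mm, below the 56 mm limit, and it is well clear of the plate. Last check: at rest, position, and brush, hammer and tongs.

```bash
python3 -m handwheel '[[[0,0,0],0],[[0,0,0],0],[[0,0,0],0],[[0,0,0],0],[[0,0,0],0],[[0,0,0],0],[[0,0,0],0],[[0,0,0],0],[[0,0,0],0],[[0,0,0],0],[[0,0,0],0],[[0,0,0],0]]'
python3 - <<'E'
from h import *
t=read_camera("top");t7=cv2.imread("pics/top7.png");t0=cv2.imread("pics/top0.png")
print("tray diff 1s",cv2.absdiff(t,t7)[138:180,200:358].max())
C=np.array([501,-57]);a=-.03;R=np.array([[np.cos(a),-np.sin(a)],[np.sin(a),np.cos(a)]])
def cop(im,x0,y0,w,h,f):
    m=f(*cv2.split(cv2.cvtColor(im[y0:y0+h,x0:x0+w],cv2.COLOR_BGR2HSV)));v,u=np.nonzero(m);return np.array([u.mean()+x0,v.mean()+y0]),len(u)
for n,x0,y0,w,h,z,f in(("bracket",215,155,40,22,.058,lambda H,S,V:((H<14)|(H>170))&(S>90)&(V>60)),("blue",250,145,30,28,.028,lambda H,S,V:(H>100)&(H<130)&(S>100)),("swage",300,150,50,29,.042,lambda H,S,V:(V<75)&(S<140))):
    c,k=cop(t,x0,y0,w,h,f);p=(ray("top",c,z)[0,:2]*1000-C)@R;print(n,k,"tray xy",np.round(p-[167,0]))
for n,x0,y0,w,h in(("hammer",105,190,35,88),("tongs",385,188,35,78)):
    print(n,"mean diff",cv2.absdiff(t,t0)[y0:y0+h,x0:x0+w].mean())
g=cv2.cvtColor(read_camera("side"),6);g0=cv2.cvtColor(cv2.imread("pics/side3.png"),6)
cv2.imwrite("pics/top8.png",t[130:300,100:430].repeat(2,0).repeat(2,1))
E
```

```text
time: 14.3
position: [0.4475, -0.1244, 0.2138]
orientation: [-3.142, -0.0, -3.141]
force: [0.2, 0.3, -0.2]
gripper_width: 0.0279
tray diff 1s 156
bracket 156 tray xy [-34. 164.]
blue 135 tray xy [-8. 62.]
swage 233 tray xy [ -51. -185.]
hammer mean diff 8.691666666666666
tongs mean diff 6.094993894993895
```

View pics/top8.png

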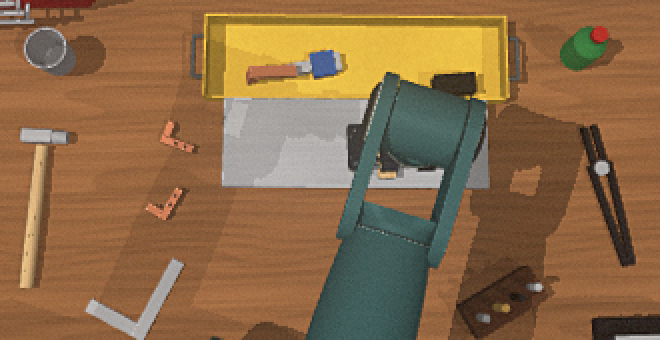

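```bash
python3 - <<'E'
from h import *
t=read_camera("top");o=cv2.imread("pics/top7.png");d=cv2.absdiff(t,o)[138:180,200:278]
print("bracket/hardy region mean,p99 diff",d.mean(),np.percentile(d,99))
job.close_job()
E
```

```text
bracket/hardy region mean,p99 diff 2.556878306878307 10.0
the job is handed in; nothing more can be done
```

I slid the swage block, then the hardy, then the bracket over the plate's far edge with the fingertips, and handed the job in at about 14.4 s. The last pictures show all three in the tray and clear of the plate.

| Piece | Tray position (x, y, mm) | How it lies |
|---|---|---|
| Swage | (−51, −185) | in the tray beside the near wall |
| Hardy | head at (−8, 62) | flat on the floor |
| Bracket | middle at (−34, 164) | standing on its short leg, long leg on the hardy's shank; origin about 40 mm up by estimate (limit 56) |

- **At rest:** the picture of the bracket and hardy was unchanged over about 1 s (99th-percentile difference 10 grey levels). My first check of the whole tray showed a difference of 156. I put that down to the arm in the view, so only the bracket and hardy region was rechecked.
- **Left alone:** the brush looked unmoved after the last push, and the hammer and tongs look undisturbed in the final view. I judged these by eye; the brush was mostly hidden by the arm in the last picture.
- **Force during the bracket push:** the wrist briefly read about 52 N upwards as the bracket tipped over the edge, well under the 120 N limit. I took the load to be on the fingertips; I could not check it against the 40 N limit for the arm and gripper body.

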